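# Roll the conveyor roller into the V-blocks and push it up to the end stop

## Robot

A 6-joint arm with a two-finger parallel gripper is mounted at the origin on the work surface. World frame = base frame: x ahead of the robot, y to its left, z up, the work surface at z = 0. Lengths are in mm, angles in degrees, forces in N, time in s.
With the tool pointing down it reaches from about 325 to 925 mm from the base axis. Payload 3.1 kg.
Tool frame: the origin (TCP) lies at the very end of the fingers, on their centre line; the grasp point (between the pads) lies grasp_offset behind it (grasp_offset is the distance from the TCP to the grasp point, in mm); z points along the fingers, x is the direction in which the jaws open and shut, and the axes are right-handed (so a half turn about z gives the same grasp; the last joint's range is limited). The gripper opens to 85 mm and grips with 20 to 120 N. Pads are 22 mm wide; open, the fingers measure 114 mm over their backs; the gripper's body (76 mm by 85 mm) begins 54 mm behind the grasp point. The pads swing forward as they close: fully open they stand 13 mm farther back than shut.
Start: joints at [-81.085, 12.427, 92.441, -0, 75.132, -6.429], TCP at [165.402, -602.728, 196.1] pointing down, gripper open.
Joint ranges: [-157.48, 157.48], [-44.54, 120.13], [17.64, 146.25], [-64.5, 244.5], [7.68, 150.69], [-147.95, 147.95]. Speed limits (degrees/s): [159.86, 159.86, 180, 180, 180, 180].

## Interface

Orientations are given as [roll, pitch, yaw] about the fixed x, y, z axes, in that order (R = Rz(yaw) Ry(pitch) Rx(roll)).
In Python, from station import * gives the robot as it stands. Calls block until the motion is done:
- goto(position, orientation): joint-space move of the TCP to a pose.
- move_l(position, attitude=None, speed=150): straight line of the TCP; attitude=None keeps the orientation; speed is the mean speed in mm/s.
- move_j(angles): joint-space move.
- grip(opening, squeeze=None): finger opening in mm; squeeze is the grip in N (None keeps the last); returns when the fingers have stopped.
- wait(seconds).
- solve_ik(position, orientation): joint angles nearest the present ones, or None.
- get_obs(): the state.
- get_image(name): name is "scene" or "side" or "wrist"; returns the picture (400x640x3 uint8, red, green, blue); there is no depth.
- get_calibration(name): a dict with "fx", "fy", "cx", "cy" (pixels), "R" (3x3) and "t" (3): a world point X has camera coordinates R X + t; the wrist camera has in their place "mount" (4x4, takes a point from camera to tool coordinates, whose origin is the TCP and whose axes are the tool frame's). Camera axes: x right, y down, z forward; pixel columns grow to the right and rows downward; lengths in mm; the calibration is good to about 2 mm. A picture is of the moment at which its call begins: read the wrist's pose just before it. get_calibration takes no time and is no camera call.
A pose or a line that the arm cannot do raises Unreachable and nothing moves.
- sign_off(): hands the job in, once; it reports no verdict.
Trained networks look in the newest picture that a camera, given by its name, has taken for a name from the list of things; names that differ only in an ending like _2 or _b are one class to them, and where a whole thing is asked for, a point or a joint stands for the part that bears it (a point fixed in the world has none). Each returns a list of dicts, best first, with "score" (0 to 1); they miss things now and then, are a little off and sometimes report something else, mostly with a low value. They report only what shows in the picture. A call takes as long as a camera call. They do not tell look-alikes from the thing itself.
- spot_in(name, camera): "extent" ([centre column, centre row, width, height] in pixels, round what is visible of it).
- regions_of(name, camera): "region" (400x640 bool, what is visible of it) and "extent" ([centre column, centre row, width, height] in pixels, round what is visible of it).
The state is a dict: "t": time; "joint_pos": joint angles; "qvel": joint speeds; "effort": joint torques, N m; "tcp_pos": TCP position; "ee_rot": TCP orientation; "wrist_force": force on the tool from outside, world axes, zero at the start; "moment": the same for the moment, N m; "grip_width": finger opening in mm.
Only numpy, scipy, OpenCV 4.12 (cv2) and the standard library are available. Lean on these libraries where they do the work, as an engineer would, in place of code of your own. Each camera call takes 0.05 s, during which the arm holds its last target.

## Task

Set the loose steel conveyor roller up for its run-out check: roll it along the table by its side, up the ramp and into the groove of the two V-blocks, then push it endways along the groove until the end of its axle is against the upright stop plate. Only push it with the fingers: it must not be lifted or carried. Leave everything else on the table where it is.

Things in the scene. Friction and masses are not known exactly. Their poses are not given: they have to be found in the camera images.
- roller: Loose steel conveyor roller on its side: a tube 40 mm in diameter, 160 mm long, a 12 mm axle stub standing 13 mm out of each end; 0.3 to 0.65 kg. Origin on the axis at mid-length, x along the axis, y and z turn as it rolls. Lies left or right of the V-blocks, 150 to 190 mm from their groove, up to 0.2 rad askew, 20 to 40 mm short along the groove. Pushed slowly it does not run away.
- vrest: Fixed run-out rig: two steel V-blocks, an end stop, a dial indicator on a column behind it. Origin on the table under the groove; x along the groove towards the stop, roughly away from the robot; y across, the way the roller rolls; z up. Blocks centred at x -50 and +30 mm, 36 mm wide, with ramps on both sides. Column at x 158 mm, 176 mm high, arm out to y 106 mm.
- home (a point): Where the roller's origin belongs: over the rig's origin, 28.3 mm above the table, axes as the rig's. Any roller lying in the groove has its axis at this height and at y 0; on the lands beside the groove its axis is 36 mm high. Along the groove it slides against 1 to 4 N of friction.
- land_left (a point): Lip of the groove on the +y side, 16 mm from the groove's axis and 16 mm above the table; the 90 degree V falls away inwards. Outwards a flat land reaches to y 22 mm, then the ramp falls to the table at y 90 mm.
- land_right (a point): The same lip on the -y side: y -16 mm, 16 mm high, land to y -22 mm, ramp down to the table at y -90 mm.
- stop_face (a point): Middle of the near face of the stop plate, 93 mm along x from home, where the end of the axle touches. The plate is 36 mm wide in y, 8 mm thick, its top 48 mm above the table, and is rigid.
- tub: Clear round tub heaped with white bottle caps, 100 mm in diameter, about 115 mm high, origin under its centre; on the table across the V-blocks from the roller. Not to be moved.
- bottle: Filled square juice bottle, 58 x 58 x 172 mm, standing beyond the rig; origin under its centre. Not to be moved.
- cap: Loose white bottle cap, 38 mm in diameter, 15 mm high, lying between the robot and the rig; origin under its centre. Not to be moved.
- spanner: Flat steel spanner, 170 mm long, 8 mm high, lying between the robot and the rig; origin under its middle, x along it. Not to be moved.
- bearing: Loose ball bearing, 32 mm in diameter, 10 mm high, lying flat beside the stop; origin under its centre. Not to be moved.
- tray: Grey parts tray with bearings in it, 100 x 120 x 35 mm, beyond the rig on the left; origin under its centre. Not to be moved.
Mind the look-alikes: they are no part of the job. Leave any orange or turquoise look-alike of the roller alone.

How it is judged:
By the outcome, as a careful person would: the job done as asked, in the order asked, and still so for the second after the job is handed in, with the robot touching nothing.
It also fails if it takes over 54 s, if anything falls off the work surface, if the arm or the gripper's body presses on something with over 40 N, if the wrist force passes 120 N, or if a joint passes its speed limit or range.

## Working session

There is one attempt and no reset: what is moved stays moved. The work goes in short steps, each a Python script; the robot and the scene stay as the last script left them, time stands still between calls to the robot, and variables do not carry over. Pictures are saved under pics/ and viewed, and the job is handed in when it is done.

```bash
mkdir -p pics; ls; python3 - <<'E'
from station import *
import cv2
o=get_obs();print(o['t'],o['tcp_pos'],o['ee_rot'],o['grip_width'])
for n in ['scene','side','wrist']:
    cv2.imwrite(f'pics/{n}0.png',get_image(n)[:,:,::-1])
    c=get_calibration(n);print(n,{k:(v.tolist() if hasattr(v,'tolist') else v) for k,v in c.items()})
for cam in ['scene','side']:
  for n in ['roller','vrest','tub','bottle','cap','spanner','bearing','tray']:
    print(cam,n,[(round(d['score'],2),[round(float(x)) for x in d['extent']]) for d in spot_in(n,cam)][:4])
print(get_obs()['t'])
E
```

```text
pics
0.0 [ 165.27097884 -601.82180448  194.80183574] [-1.79984507e+02  1.35569054e-01 -7.46541424e+01] 85.1537260533412
scene {'fx': 369.5364227884599, 'fy': 369.5364227884599, 'cx': 316.9449583218818, 'cy': 201.45125206789137, 'R': [[-0.9034259790610092, 0.4287435667307777, -0.0006740509094348682], [0.31468992412696073, 0.6620287215554785, -0.6802118960210755], [-0.29119023337094424, -0.6147332151613331, -0.7330152264221972]], 't': [542.9582722727184, -107.87158379788325, 939.9276791881508]}
side {'fx': 501.5590885944947, 'fy': 501.5590885944947, 'cx': 314.9069334594581, 'cy': 204.42080444440757, 'R': [[0.9559510681761544, -0.29242102199303377, 0.02544604388542254], [-0.13669674614447302, -0.5202319985358017, -0.8430140374234341], [0.2597528726431772, 0.8024017781610375, -0.5372893369104044]], 't': [-563.7454339598139, 100.52345344805752, 920.7266011641816]}
wrist {'fx': 358.19350182186594, 'fy': 358.19350182186594, 'cx': 321.75529358419254, 'cy': 196.6652144409802, 'mount': [[0.9999998662076468, 0.0003876031821673836, -0.0003425616155480393, 0.3378311432056247], [-0.000268012625627
[... 448 characters left out ...]
, 76]), (0.25, [304, 252, 145, 86])]
scene cap [(0.7, [371, 187, 14, 16])]
scene spanner [(0.76, [454, 257, 86, 24])]
scene bearing [(0.61, [277, 299, 17, 17]), (0.59, [299, 365, 103, 64])]
scene tray [(0.71, [305, 252, 142, 85]), (0.69, [302, 366, 103, 66])]
side roller [(0.94, [439, 294, 24, 76]), (0.74, [305, 337, 32, 102]), (0.71, [322, 244, 105, 29])]
side vrest [(0.67, [331, 172, 120, 124])]
side tub [(0.63, [280, 155, 46, 53])]
side bottle [(0.83, [409, 205, 46, 89]), (0.15, [332, 174, 122, 123])]
side cap [(0.69, [242, 245, 19, 20])]
side spanner [(0.76, [205, 190, 74, 10])]
side bearing [(0.4, [360, 184, 11, 11])]
side tray [(0.57, [343, 150, 60, 35]), (0.19, [358, 186, 8, 8])]
0.95
```

View pics/scene0.png

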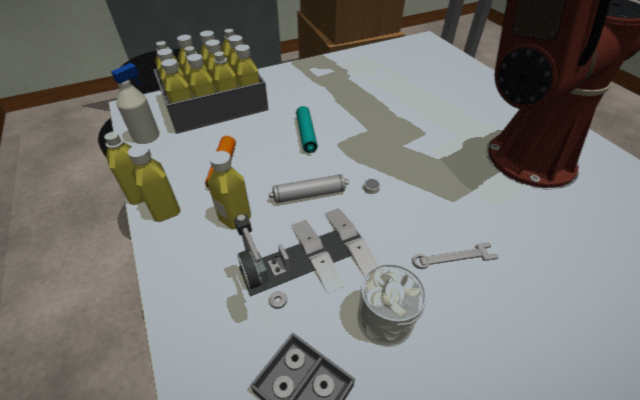

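View pics/side0.png

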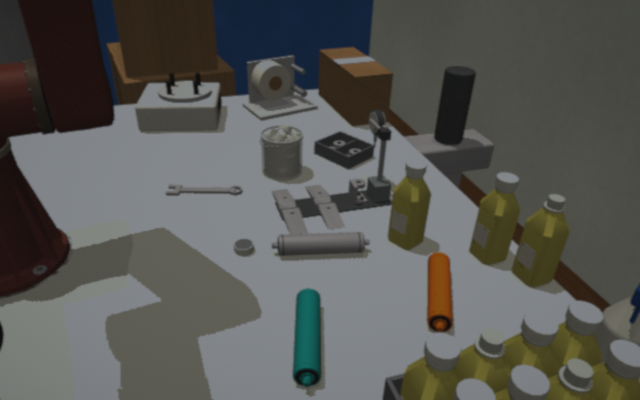

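View pics/wrist0.png

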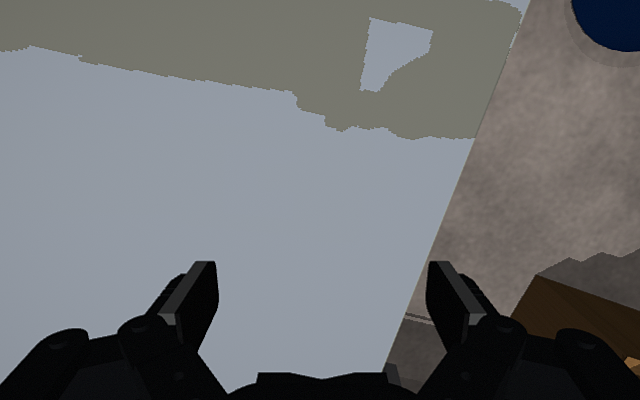

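The steel roller is at scene (308,188) and side (322,244). It lies on the right of the rig, which is at scene (306,253). The orange and turquoise tubes are the look-alikes. Next I'll enlarge the rig area to pick points.

```bash
cat > h.py <<'E'
import numpy as np,cv2
from station import *
def ray(name,uv,z,T=None):
    c=get_calibration(name)
    d=np.array([(uv[0]-c['cx'])/c['fx'],(uv[1]-c['cy'])/c['fy'],1.])
    if T is None:
        R=np.array(c['R']);t=np.array(c['t']);o=-R.T@t;d=R.T@d
    else:
        M=T@np.array(c['mount']);o=M[:3,3];d=M[:3,:3]@d
    return o+d*(z-o[2])/d[2]
def proj(name,X,T=None):
    c=get_calibration(name);X=np.atleast_2d(X).astype(float)
    if T is None: P=X@np.array(c['R']).T+np.array(c['t'])
    else:
        M=np.linalg.inv(T@np.array(c['mount']));P=X@M[:3,:3].T+M[:3,3]
    return np.c_[c['fx']*P[:,0]/P[:,2]+c['cx'],c['fy']*P[:,1]/P[:,2]+c['cy']]
from scipy.spatial.transform import Rotation as Ro
def toolT(o):
    T=np.eye(4);T[:3,3]=o['tcp_pos'];T[:3,:3]=Ro.from_euler('xyz',o['ee_rot'],degrees=True).as_matrix();return T
E
python3 - <<'E'
from h import *
s=cv2.imread('pics/scene0.png');cv2.imwrite('pics/sc.png',cv2.resize(s[165:325,220:420],None,fx=4,fy=3.75,interpolation=cv2.INTER_CUBIC)[:600])
s=cv2.imread('pics/side0.png');cv2.imwrite('pics/sd.png',cv2.resize(s[100:260,230:430],None,fx=4,fy=3.75,interpolation=cv2.INTER_CUBIC)[:600])
for n,p in [('scene',(270,195)),('scene',(347,183)),('side',(276,245)),('side',(368,242))]: print(n,ray(n,p,20))
for n,p in [('scene',(371,188)),('side',(242,247)),('scene',(392,325)),('side',(280,165)),('scene',(277,299)),('side',(360,184))]: print(n,ray(n,p,8))
E
```

```text
scene [ 647.80859762 -146.23577433   20.        ]
scene [ 473.90138822 -106.06941778   20.        ]
side [ 478.35307389 -111.76943493   20.        ]
side [ 650.13149986 -148.25593495   20.        ]
scene [424.98588317 -78.04416481   8.        ]
side [417.91151576 -85.59908786   8.        ]
scene [564.31878229 222.55441323   8.        ]
side [566.19860639 218.67165154   8.        ]
scene [724.5677267   92.41008936   8.        ]
side [724.46503461  81.46883524   8.        ]
```

View pics/sc.png

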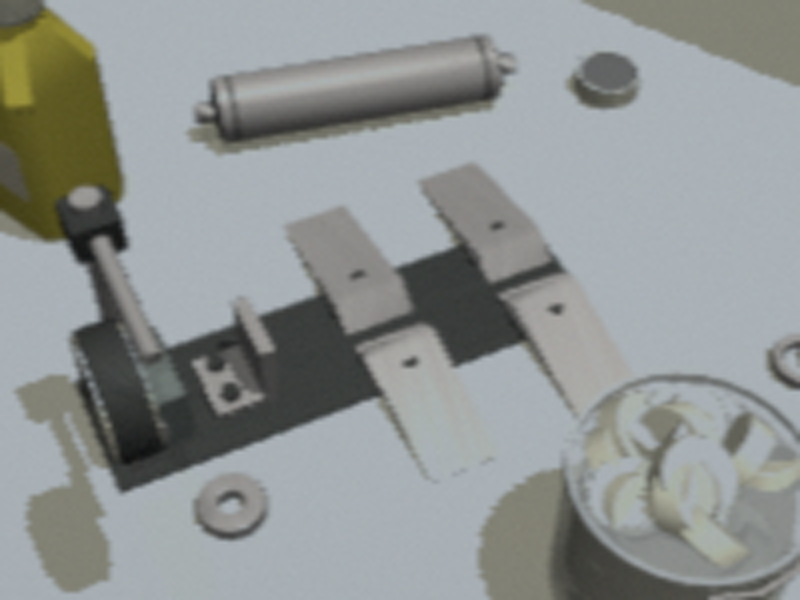

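View pics/sd.png

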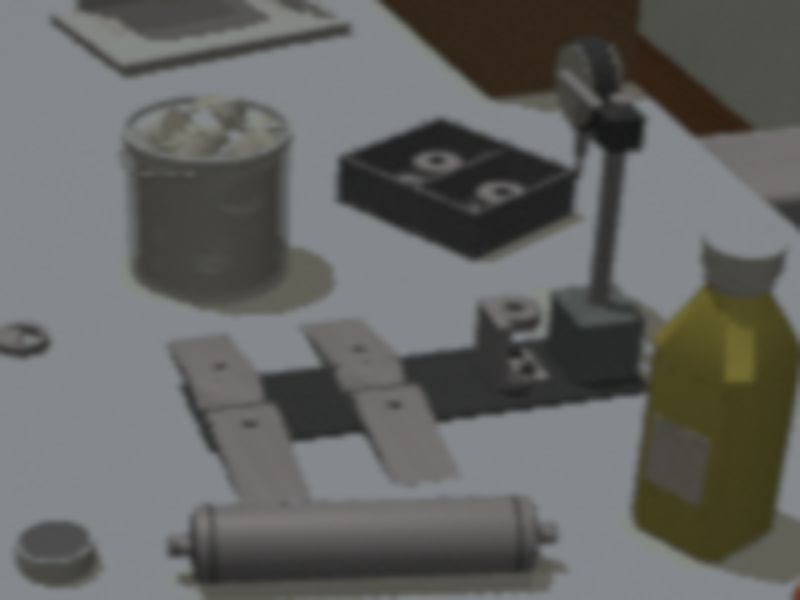

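```bash
python3 - <<'E'
from h import *
from scipy.optimize import least_squares
S=[((-68,-90,0),(475,163)),((-32,-90,0),(420,183)),((48,-90,0),(287,228)),((12,-90,0),(345,208)),((48,90,0),(435,480)),((12,90,0),(495,460)),((93,-18,48),(240,300)),((93,18,48),(270,350))]
D=[((-68,-90,0),(245,503)),((12,-90,0),(405,485)),((48,-90,0),(458,473)),((-68,90,0),(170,343)),((-32,90,0),(228,335)),((12,90,0),(303,323)),((48,90,0),(362,318))]
def res(p,sep=False):
    c,s=np.cos(p[2]),np.sin(p[2]);R=np.array([[c,-s,0],[s,c,0],[0,0,1]])
    out=[]
    for n,L,o in (('scene',S,(220,165)),('side',D,(230,100))):
        X=np.array([a for a,_ in L])@R.T+[p[0],p[1],0]
        U=np.array([(o[0]+u/4,o[1]+v/3.75) for _,(u,v) in L])
        out.append(proj(n,X)-U)
    return out
for m in ('both',0,1):
    f=lambda p:np.concatenate(res(p)).ravel() if m=='both' else res(p)[m].ravel()
    r=least_squares(f,[560,50,-.1]);print(m,r.x[:2],np.degrees(r.x[2]),np.abs(r.fun).max().round(2))
    if m=='both':print(r.fun.reshape(-1,2).round(1))
E
```

```text
both [588.89044232  28.99268715] -0.5245021254302411 2.79
[[-0.7  0.1]
 [-1.5 -0.1]
 [-1.9 -0.3]
 [-1.  -0.4]
 [-2.2  1.4]
 [ 0.1 -0.6]
 [ 0.7 -0.9]
 [ 0.3  0.2]
 [-0.7  0.6]
 [-2.8 -0.4]
 [ 0.5  0.3]
 [-1.1 -1.4]
 [-0.4 -1.2]
 [-0.8 -0.4]
 [-0.8 -0.9]]
0 [587.70780422  29.91294506] -0.7484454734862777 1.65
1 [590.32142032  27.02268838] -0.30311644721403924 1.67
```

```bash
python3 - <<'E'
from h import *
import station
print('go',globals().get('grasp_offset'))
for n,p in [('scene',(232,215)),('side',(409,238))]: print('bottle base',ray(n,p,0))
for n,a,b in [('scene',(420,261),(492,251)),('side',(172,188),(240,190))]: print('spanner',ray(n,a,4),ray(n,b,4))
for y in (0,): 
  print(solve_ik([575,-20,300],[180,0,y]))
goto([575,-20,300],[180,0,0])
o=get_obs();im=get_image('wrist');cv2.imwrite('pics/w1.png',im[:,:,::-1]);np.save('T1.npy',toolT(o))
print(o['t'],o['tcp_pos'],o['ee_rot'],o['wrist_force'])
for n in ['roller','vrest','cap','bottle','bearing']:
    print(n,[(round(d['score'],2),[round(float(x)) for x in d['extent']]) for d in spot_in(n,'wrist')][:3])
E
```

```text
go 18.700000000000003
bottle base [ 739.65580771 -143.6319091     0.        ]
bottle base [ 746.95686826 -132.79021056    0.        ]
spanner [440.6154351 134.3488965   4.       ] [295.72650512 176.80019488   4.        ]
spanner [304.19843336 178.61546357   4.        ] [451.46867233 131.18425746   4.        ]
[-8.98032984e+00  2.60287571e+00  9.22886375e+01 -2.54444375e-14
  8.51084868e+01 -8.98032984e+00]
3.5 [574.91905699 -20.92144796 299.73486114] [ 1.79984461e+02  2.46765162e-02 -7.99226249e-02] [ 0.90213155 -0.13343105 -0.52790765]
roller [(0.96, [407, 339, 61, 84]), (0.86, [258, 346, 49, 87]), (0.82, [312, 225, 140, 47])]
vrest [(0.84, [428, 87, 309, 174])]
cap [(0.98, [210, 192, 34, 32]), (0.31, [460, 253, 99, 103])]
bottle [(0.9, [458, 255, 94, 101]), (0.34, [429, 89, 307, 178])]
bearing [(0.87, [443, 54, 29, 29])]
```

View pics/w1.png

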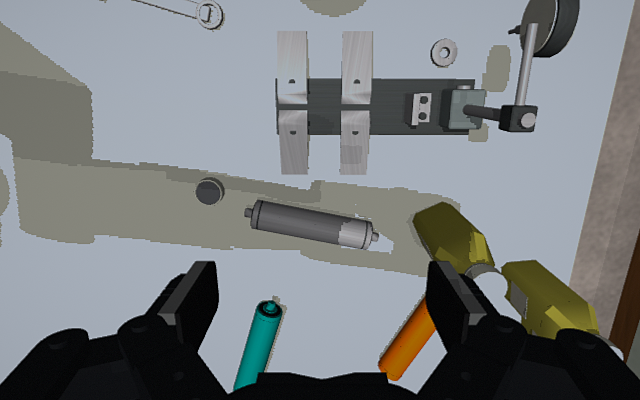

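```bash
python3 - <<'E'
from h import *
s=cv2.imread('pics/w1.png');cv2.imwrite('pics/w1c.png',cv2.resize(s[15:265,180:510],None,fx=2.4,fy=2.4,interpolation=cv2.INTER_CUBIC))
T=np.load('T1.npy')
for p in [(277,174),(308,174),(340,174),(370,174),(277,32),(308,31),(342,31),(372,31)]: print(p,ray('wrist',p,0,T)[:2].round(1))
a,b=[ray('wrist',p,20,T) for p in [(245,211),(379,238)]];print(a,b,(a+b)/2,np.linalg.norm(a-b),np.degrees(np.arctan2(*(b-a)[1::-1])))
print('stop top',ray('wrist',(413,94),48,T),ray('wrist',(413,124),48,T))
E
```

```text
(277, 174) [513.8 -61.7]
(308, 174) [556.3 -61.7]
(340, 174) [600.2 -61.8]
(370, 174) [641.4 -61.8]
(277, 32) [520.6 116.8]
(308, 31) [558.6 117.8]
(342, 31) [600.1 117.8]
(372, 31) [636.8 117.8]
[ 470.94542583 -108.31480607   20.        ] [ 654.66905132 -148.36484474   20.        ] [ 562.80723858 -128.33982541   20.        ] 188.0382305856192 -12.297561806783113
stop top [680.67623916  44.79826551  48.        ] [683.23089616  10.65617779  48.        ]
```

View pics/w1c.png

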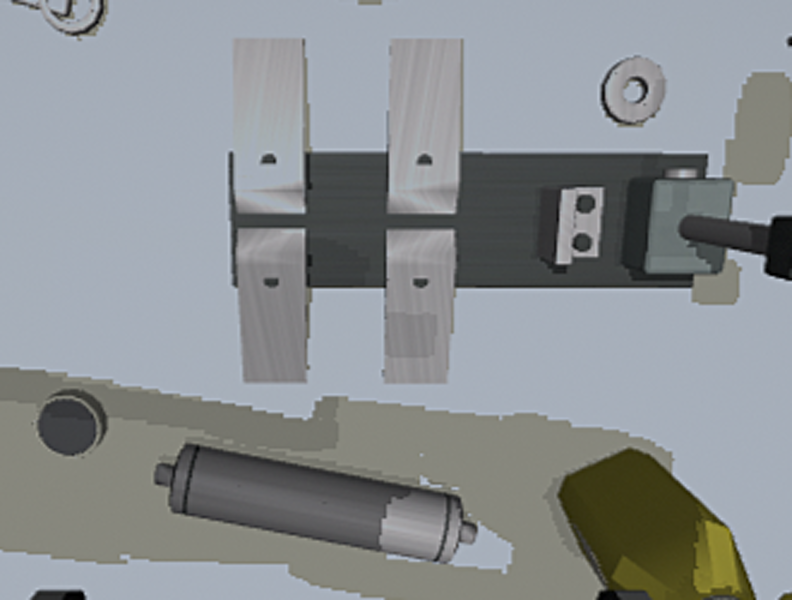

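```bash
python3 - <<'E'
from h import *
from scipy.optimize import least_squares
T=np.load('T1.npy')
L=[((-68,-90,0),(245,383)),((-32,-90,0),(307,383)),((12,-90,0),(386,383)),((48,-90,0),(447,382)),((-68,90,0),(233,39)),((-32,90,0),(304,39)),((12,90,0),(389,39)),((48,90,0),(462,39)),((93,18,48),(560,187)),((93,-18,48),(555,263))]
U=np.array([(180+u/2.4,15+v/2.4) for _,(u,v) in L])
def f(p):
    c,s=np.cos(p[2]),np.sin(p[2]);R=np.array([[c,-s,0],[s,c,0],[0,0,1]])
    return (proj('wrist',np.array([a for a,_ in L])@R.T+[p[0],p[1],0],T)-U).ravel()
r=least_squares(f,[589,29,0]);print(r.x,np.degrees(r.x[2]));print(r.fun.reshape(-1,2).round(1))
for n in ((165,473),(470,533)): print(ray('wrist',(180+n[0]/2.4,15+n[1]/2.4),20,T))
E
```

```text
[5.88594673e+02 2.76481218e+01 1.22211263e-04] 0.007002189586377311
[[-0.1 -0.1]
 [ 0.3 -0.1]
 [-0.5 -0.2]
 [ 0.3  0.2]
 [-0.2 -0. ]
 [-0.3 -0.1]
 [ 0.3 -0.1]
 [-0.7 -0.2]
 [ 0.5  0.3]
 [ 0.3  0.3]]
[ 475.9380467  -109.88216215   20.        ]
[ 650.20503048 -146.97529044   20.        ]
```

The rig is at (588.6, 27.6) with yaw 0°. The roller is at (563, -128.4) with yaw -12°, so it sits 156 mm to the side and 26 mm short, which agrees with the task. I'll set the fingers to 60 mm, come down behind the roller, and roll it along the table while squaring it up.

```bash
cat > plan.py <<'E'
from h import *
RX,RY=588.6,27.6
def pose(c,yaw,zaxis,back=31,dz=-14):
    a=np.radians(yaw);n=np.array([-np.sin(a),np.cos(a)])
    p=np.array(c)-back*n
    return [p[0],p[1],zaxis+dz],[180,0,yaw]
def snap(tag):
    o=get_obs();im=get_image('wrist');cv2.imwrite(f'pics/{tag}.png',im[:,:,::-1]);np.save(f'pics/{tag}.npy',toolT(o))
    print(tag,round(o['t'],2),o['tcp_pos'].round(1),o['ee_rot'].round(1),o['wrist_force'].round(1),round(o['grip_width'],1))
E
python3 - <<'E'
from plan import *
c0=[563,-128.4]
p,r=pose(c0,-12.1,20,back=52)
grip(60)
goto([p[0],p[1],120],r)
move_l(p,speed=120)
p,r=pose(c0,-12.1,20,back=34)
move_l(p,speed=50)
snap('w2')
E
```

```text
w2 6.74 [ 556.  -161.2    6.1] [180.  -0. -12.] [-1.   0.1  0. ] 59.9
```

View pics/w2.png

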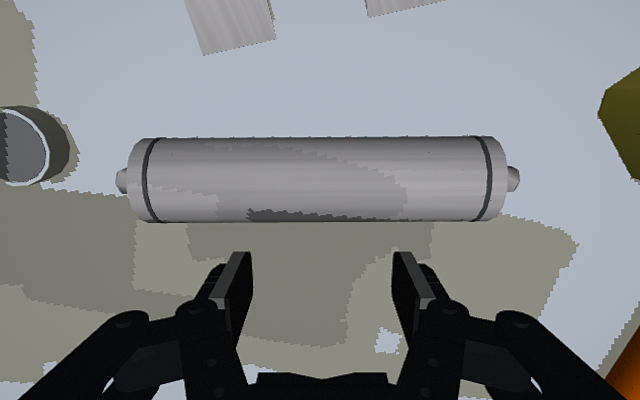

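The roller lies parallel to the finger pair and is centred on it, from column 118 to 520. The fingers are just behind it. Now the table stage.

```bash
python3 - <<'E'
from plan import *
p,r=pose([567.5,-88],-4,20)   # after ~40 mm
move_l(p,r,speed=40); snap('w3a')
p,r=pose([568.5,RY-97],0,20)
move_l(p,r,speed=40); snap('w3')
E
```

```text
w3a 8.03 [ 565.3 -119.1    6. ] [180.  -0.  -4.] [ 0.2 -0.  -0.4] 60.4
w3 8.7 [ 568.5 -100.2    6. ] [180.   0.   0.] [-0.5 -0.3 -0.2] 60.2
```

View pics/w3.png

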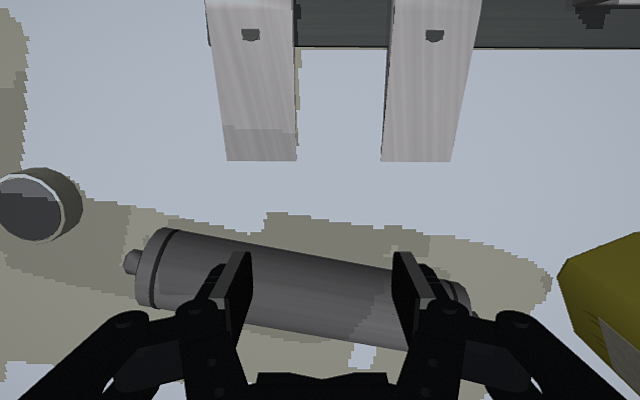

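The fingers seem to have passed over the roller: the force stayed at zero and the roller did not move. The real fingertip height doesn't match what I assumed, so I'll check with the fixed cameras.

```bash
python3 - <<'E'
from plan import *
o=get_obs()
out=[]
for n in ('scene','side'):
    im=get_image(n)[:,:,::-1].copy()
    u=proj(n,o['tcp_pos'])[0];print(n,u)
    x,y=int(u[0]),int(u[1])
    cr=im[max(y-110,0):y+90,x-125:x+125]
    b=cv2.resize(cr,(400,320),interpolation=cv2.INTER_CUBIC)
    sy=y-max(y-110,0)
    cv2.circle(b,(int((u[0]-x+125)*1.6),int(sy*320/cr.shape[0])),3,(0,0,255),-1)
    out.append(b)
cv2.imwrite('pics/ss1.png',np.hstack(out))
E
```

```text
scene [310.87379161 201.6883069 ]
side [319.59737185 240.05298762]
```

View pics/ss1.png

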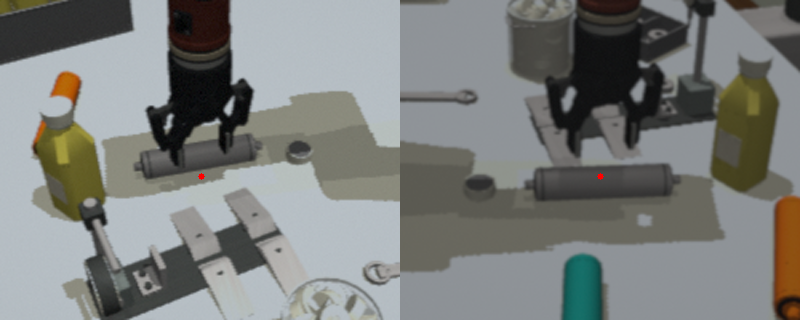

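```bash
python3 - <<'E'
from plan import *
def P(n):
    c=get_calibration(n);K=np.array([[c['fx'],0,c['cx']],[0,c['fy'],c['cy']],[0,0,1]]);return K@np.c_[np.array(c['R']),np.array(c['t'])]
S=[(180,163),(228,152)];D=[(630-400,150),(573-400,153)]
for a,b in zip(S,D):
    a=np.array([310-125+a[0]/1.6,201-110+a[1]/1.6]);b=np.array([319-125+b[0]/1.6,240-110+b[1]/1.6])
    X=cv2.triangulatePoints(P('scene'),P('side'),a.reshape(2,1),b.reshape(2,1));print((X[:3]/X[3]).ravel())
o=get_obs();print(o['tcp_pos'],o['joint_pos'])
E
```

```text
[ 600.57157069 -105.98688176   43.10645301]
[532.4548552  -95.6346845   44.08097161]
[ 568.49562562 -100.52463088    6.013816  ] [-1.69890934e+01  2.00968474e+01  1.05632043e+02 -6.07349103e-03
  5.42696160e+01 -1.69787603e+01]
```

The fingertips are really about 40 to 45 mm above the reported TCP. The wrist picture and the triangulation of the two fixed cameras agree on that. I'll go back behind the roller, lower the tool with force checks, and correct for the offset.

```bash
python3 - <<'E'
from plan import *
c0=[563,-128.4]
o=get_obs();t=o['tcp_pos']
move_l([t[0],t[1],45],speed=150)
p,r=pose(c0,-12.1,20,back=54)
move_l([p[0],p[1],45],r,speed=150)
move_l([p[0],p[1],-10],speed=100)
for z in (-17,-24,-30):
    move_l([p[0],p[1],z],speed=60); o=get_obs();print(o['tcp_pos'].round(1),o['wrist_force'].round(1))
    if o['wrist_force'][2]>5: break
snap('w4')
for n in ('side',):
    im=get_image(n)[:,:,::-1];cv2.imwrite('pics/sd4.png',cv2.resize(im[130:300,220:440],(792,612))[:600])
E
```

```text
[ 551.6 -181.2  -17. ] [ 1.1 -0.  -0.1]
[ 551.1 -181.   -24.6] [ 0.5  0.4 -1. ]
[ 551.1 -180.9  -30.6] [0.2 0.2 0.9]
w4 11.44 [ 551.1 -180.9  -30.6] [-1.80e+02  1.00e-01 -1.21e+01] [0.2 0.2 0.9] 59.8
```

View pics/w4.png

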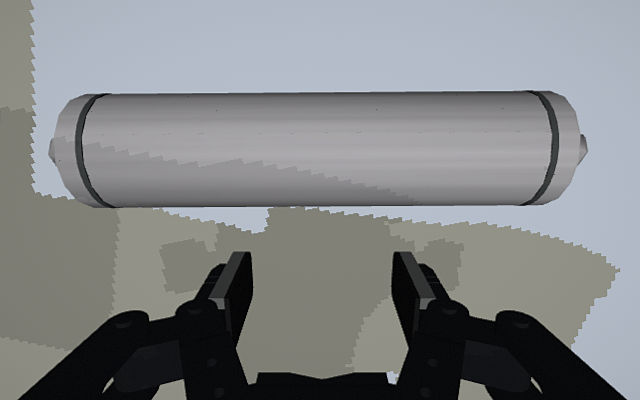

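View pics/sd4.png

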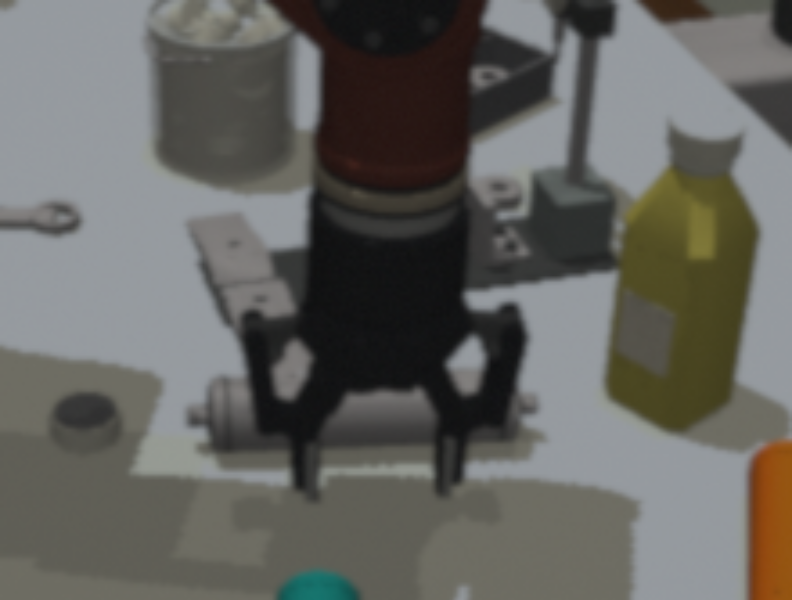

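The fingertips are now just above the table at side (307,269), with the roller in front of them and no contact. Pushing now.

```bash
python3 - <<'E'
from plan import *
D=-50.5
p,r=pose([564,-123],-12.1,20,dz=D)
move_l(p,r,speed=45); snap('w5a')
p,r=pose([567.5,-100],-6,20,dz=D)
move_l(p,r,speed=35); snap('w5b')
p,r=pose([568.8,RY-98],0,20,dz=D)
move_l(p,r,speed=35); snap('w5')
E
```

```text
w5a 12.32 [ 557.5 -153.2  -30.5] [180.    0.  -12.1] [-0.7 -0.1  0.2] 60.1
w5b 13.19 [ 564.2 -130.7  -30.5] [180.   0.  -6.] [ 0.7 -0.4 -0.3] 59.9
w5 14.24 [ 568.6 -101.3  -30.6] [-180.    0.   -0.] [ 0.2 -1.6 -0.4] 60.4
```

View pics/w5.png

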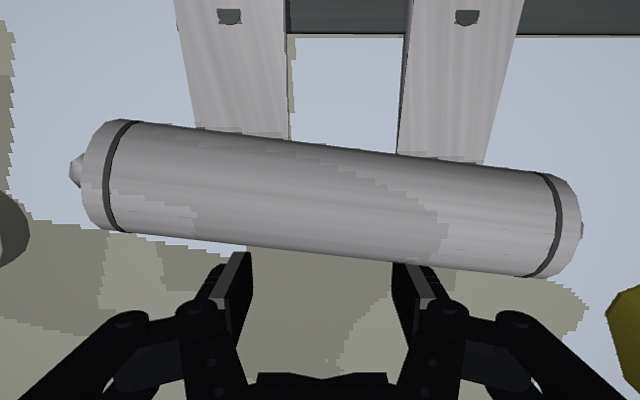

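```bash
cat >> plan.py <<'E'
def roll(tag,a,b,z=20):
    T=np.load(f'pics/{tag}.npy');A,B=[ray('wrist',p,z,T) for p in (a,b)];d=B-A
    print('roller',((A+B)/2).round(1),'len',np.linalg.norm(d).round(1),'yaw',np.degrees(np.arctan2(d[1],d[0])).round(2),'rig',((A+B)/2-[RX,RY,0]).round(1))
E
python3 - <<'E'
from plan import *
roll('w5',(70,171),(582,229))
roll('w5',(86,178),(578,230))
E
```

```text
roller [572.9 -66.9  20. ] len 193.6 yaw -6.78 rig [-15.7 -94.5  20. ]
roller [574.8 -68.4  20. ] len 186.6 yaw -6.35 rig [-13.8 -96.   20. ]
```

The roller moved to 95 mm from the groove but is still about 6.5° askew, with its near end leading. I'll widen the fingers, square it up, then take it up the ramp.

```bash
python3 - <<'E'
from plan import *
grip(80)
p,r=pose([574,RY-88],1,20,dz=-51)
p[2]=-30
move_l(p,r,speed=30); snap('w6')
E
```

```text
w6 15.16 [575.  -91.2 -29.8] [180.  -0.   1.] [ 0.  -1.2  0. ] 79.8
```

View pics/w6.png

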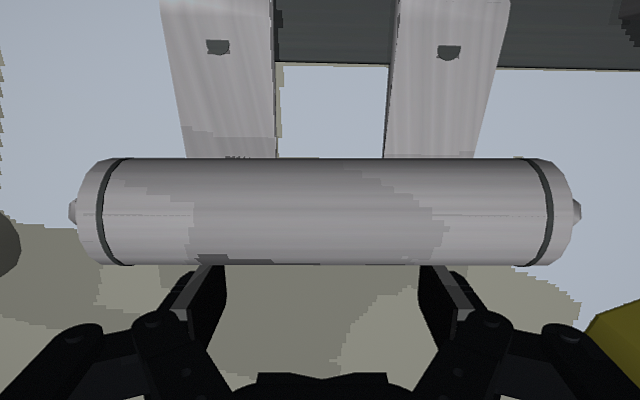

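```bash
python3 - <<'E'
from plan import *
roll('w6',(72,212),(580,212))
y=-88
# follow ramp; aim axis (rig y, z)
for i,(y,z) in enumerate([(-60,28),(-27,35.5)]):
    p,r=pose([574.5,RY+y],0,z,dz=-50.5)
    move_l(p,r,speed=30); snap(f'w7_{i}')
E
```

```text
roller [576.4 -61.5  20. ] len 193.8 yaw 1.01 rig [-12.2 -89.1  20. ]
w7_0 16.32 [574.4 -63.2 -22.7] [-180.    0.   -0.] [ 1.  -1.6  0.2] 80.1
w7_1 17.65 [574.4 -30.2 -15.2] [-180.    0.   -0.] [ 1.6 -1.7  1. ] 79.6
```

View pics/w7_1.png

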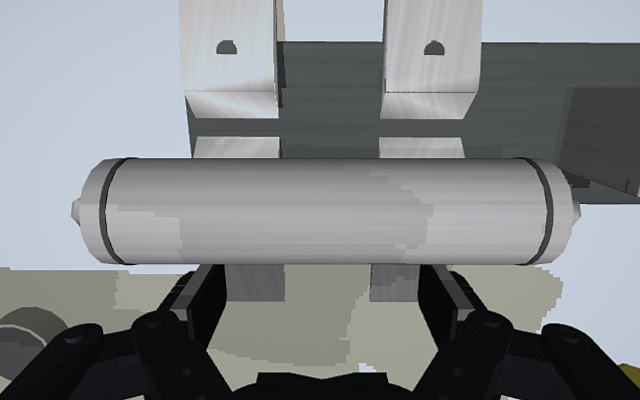

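The roller is square in front of the fingers and near the top of the ramp, from column 72 to 580. Its far end is still short of the stop. Now I'll push it over the lip into the groove.

```bash
python3 - <<'E'
from plan import *
p,r=pose([574.5,RY-8],0,36.3,dz=-50.5)
move_l(p,r,speed=25); snap('w8')
p,r=pose([574.5,RY-45],0,36.3,dz=-50.5)
move_l([p[0],p[1],0],speed=120)
p[1]+=-10
move_l([p[0],p[1],80],speed=150); wait(.1);snap('w8b')
E
```

```text
w8 18.61 [574.5 -11.4 -14.2] [-180.   -0.    0.] [ 0.1 -0.2  0.4] 79.7
w8b 19.93 [572.9 -57.8  78.2] [-180.     0.2    0. ] [-1.1 -0.2 -0.8] 80.0
```

View pics/w8.png

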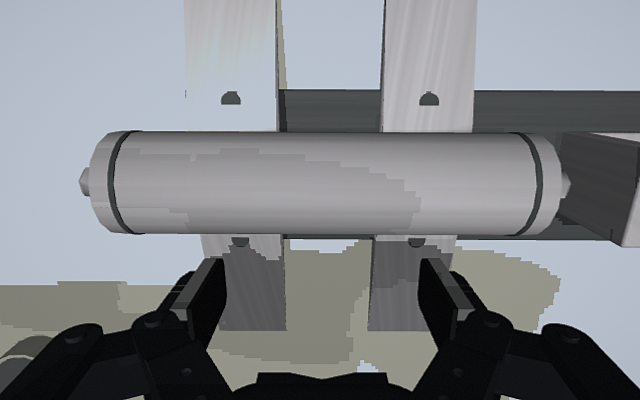

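View pics/w8b.png

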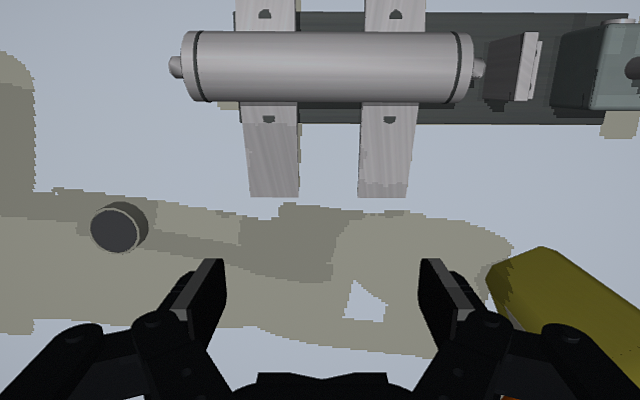

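The roller is lying in the groove, with ends at (169,66) and (486,66) and a gap left to the stop. Next I'll close the fingers and move behind its near end for the endways push.

```bash
python3 - <<'E'
from plan import *
roll('w8b',(169,66),(486,66),28.3)
grip(0)
goto([438,RY,60],[180,0,-90])
move_l([438,RY,-5],speed=120)
for z in (-11,-17):
    move_l([438,RY,z],speed=60);f=get_obs()['wrist_force'];print(z,f.round(1))
    if f[2]>5: break
snap('w9')
im=get_image('scene')[:,:,::-1];cv2.imwrite('pics/sc9.png',cv2.resize(im[150:320,260:480],(792,612))[:600])
im=get_image('side')[:,:,::-1];cv2.imwrite('pics/sd9.png',cv2.resize(im[110:280,200:420],(792,612))[:600])
E
```

```text
roller [576.3  29.   28.3] len 190.2 yaw 0.03 rig [-12.3   1.4  28.3]
-11 [ 0.5 -0.3 -0.2]
-17 [ 0.1 -0.1 -0.8]
w9 23.4 [437.6  27.6 -17.3] [180.   0. -90.] [ 0.1 -0.1 -0.8] 0.1
```

View pics/w9.png

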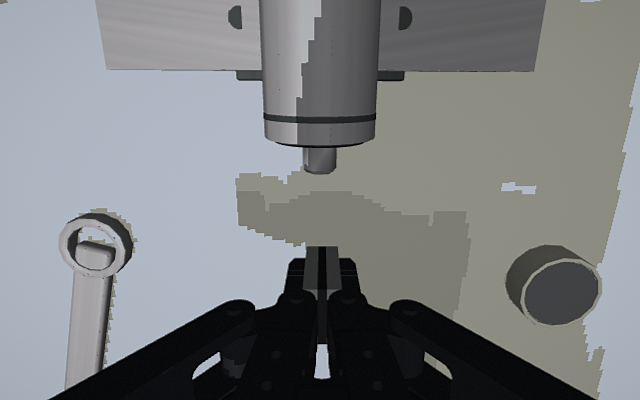

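View pics/sd9.png

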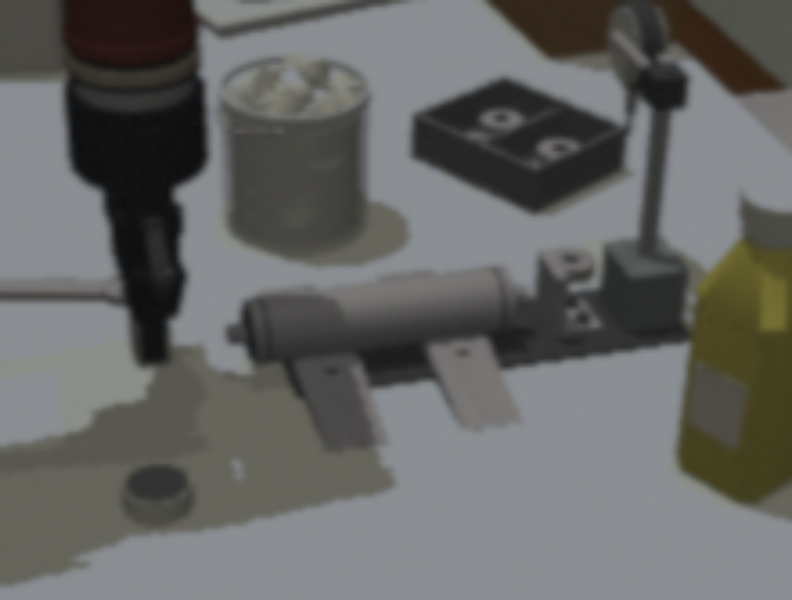

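View pics/sc9.png

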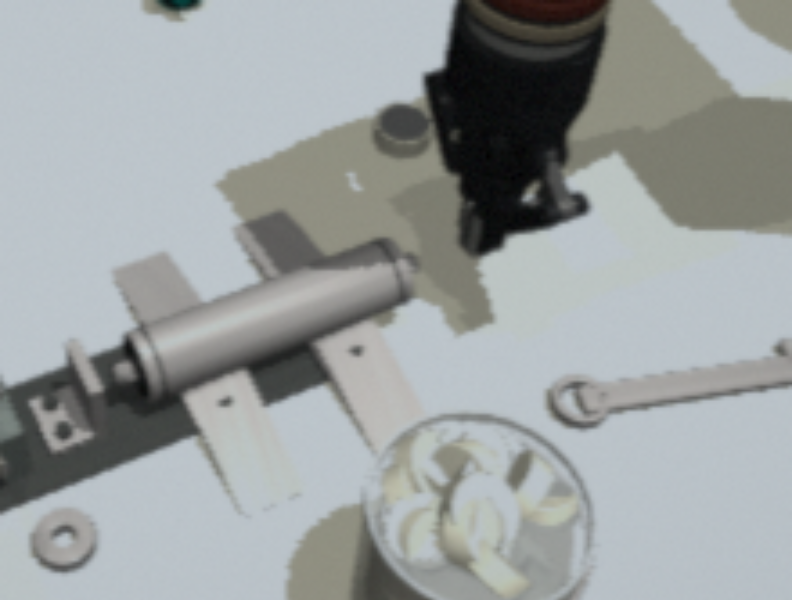

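```bash
python3 - <<'E'
from plan import *
for z in (5,10,15,20,25,30): print(z,proj('side',[438,27.6,z])[0].round(1),proj('scene',[438,27.6,z])[0].round(1))
print('side tip px',200+152/3.6,110+362/3.6,'scene',260+480/3.6,150+252/3.6)
E
```

```text
5 [242.1 214.9] [391.2 222.4]
10 [242.  212.9] [391.5 220.9]
15 [241.9 210.9] [391.9 219.4]
20 [241.7 208.9] [392.2 217.8]
25 [241.6 206.9] [392.6 216.3]
30 [241.5 204.9] [392.9 214.7]
side tip px 242.22222222222223 210.55555555555554 scene 393.33333333333337 220.0
```

The tips are at about z = 15 mm, in line with the stub. I'll push along +x in small steps and stop when the force rises against the plate.

```bash
python3 - <<'E'
from plan import *
move_l([464,RY,-17],speed=60)
x=464;log=[]
while x<494:
    x+=2 if x<478 else 1
    move_l([x,RY,-17],speed=20)
    o=get_obs();f=-o['wrist_force'][0];log.append((x,round(o['tcp_pos'][0],1),round(f,1)))
    if f>8: break
print(log,o['t']); snap('w10')
im=get_image('scene')[:,:,::-1];cv2.imwrite('pics/sc10.png',cv2.resize(im[165:300,230:410],(800,600)))
E
```

```text
[(466, np.float64(465.8), np.float64(0.3)), (468, np.float64(468.1), np.float64(0.4)), (470, np.float64(470.2), np.float64(0.5)), (472, np.float64(472.0), np.float64(0.5)), (474, np.float64(473.6), np.float64(0.9)), (476, np.float64(476.1), np.float64(0.6)), (478, np.float64(478.3), np.float64(0.8)), (479, np.float64(479.1), np.float64(1.2)), (480, np.float64(480.1), np.float64(1.7)), (481, np.float64(481.2), np.float64(0.3)), (482, np.float64(482.2), np.float64(1.0)), (483, np.float64(483.2), np.float64(1.1)), (484, np.float64(483.6), np.float64(2.8)), (485, np.float64(483.5), np.float64(5.8)), (486, np.float64(483.4), np.float64(6.7)), (487, np.float64(483.3), np.float64(8.2))] 28.1333
w10 28.13 [483.3  27.8 -17.9] [179.6   0.  -90. ] [-8.2 -0.2  4.6] -0.3
```

View pics/w10.png

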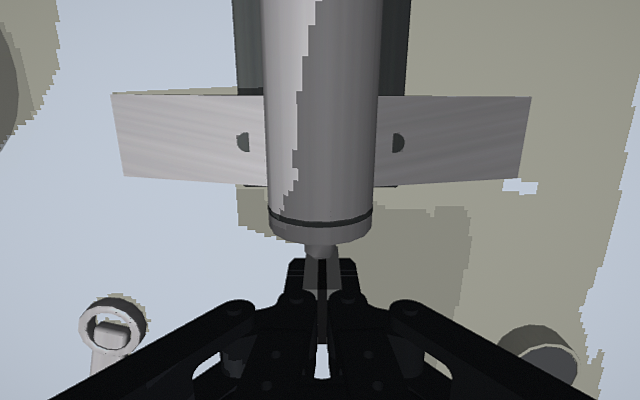

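View pics/sc10.png

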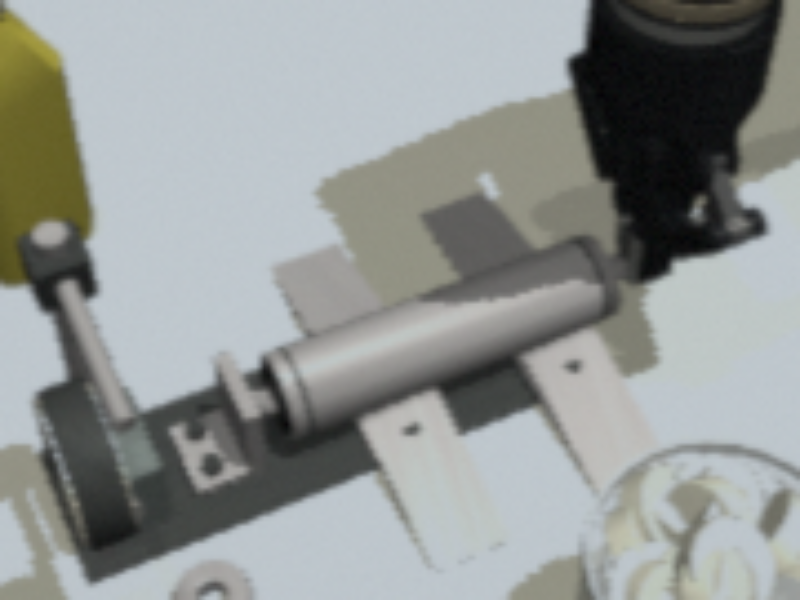

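The stub stopped dead at the predicted place (TCP 483.5), with the force climbing to 8 N. The scene view shows the far axle end on the plate. I'll back away and check.

```bash
python3 - <<'E'
from plan import *
move_l([478,RY,-17],speed=20)
move_l([430,RY,-17],speed=100)
move_l([430,RY,130],speed=150)
goto([510,RY,220],[180,0,-90]); wait(.2)
snap('w11')
im=get_image('scene')[:,:,::-1];cv2.imwrite('pics/sc11.png',im[:]);
im2=get_image('side')[:,:,::-1];cv2.imwrite('pics/sd11.png',np.hstack([cv2.resize(im[165:300,230:410],(400,300)),cv2.resize(im2[130:265,260:440],(400,300))]))
for cam in ('scene','side'):
  for n in ['tub','bottle','cap','spanner','bearing','tray']:
    print(cam,n,[(round(d['score'],2),[round(float(x)) for x in d['extent']]) for d in spot_in(n,cam)][:2])
E
```

```text
w11 31.35 [507.6  27.8 217.5] [179.7   0.  -90. ] [ 0.3  0.7 -0.5] 0.2
scene tub [(0.74, [392, 304, 67, 82])]
scene bottle [(0.74, [327, 241, 82, 45]), (0.65, [230, 194, 38, 74])]
scene cap [(0.63, [371, 187, 15, 15])]
scene spanner [(0.82, [456, 258, 83, 24])]
scene bearing [(0.53, [276, 299, 17, 19])]
scene tray [(0.88, [300, 366, 104, 68])]
side tub [(0.8, [280, 154, 43, 54]), (0.69, [329, 174, 120, 126])]
side bottle [(0.78, [408, 205, 45, 88]), (0.29, [359, 182, 13, 6])]
side cap [(0.79, [244, 248, 20, 18])]
side spanner [(0.6, [204, 191, 75, 10]), (0.55, [243, 246, 20, 20])]
side bearing [(0.39, [359, 184, 9, 7])]
side tray [(0.83, [343, 150, 61, 36])]
```

View pics/w11.png

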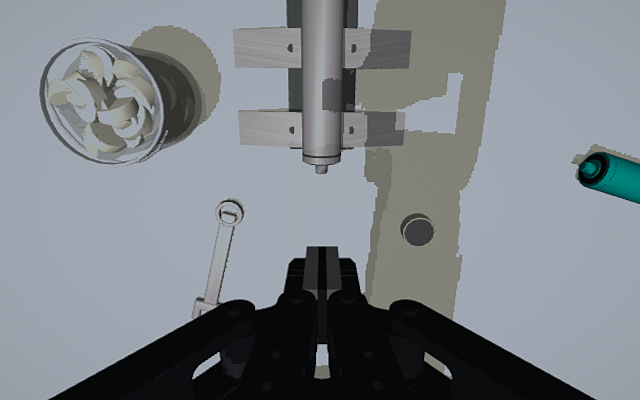

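View pics/sd11.png

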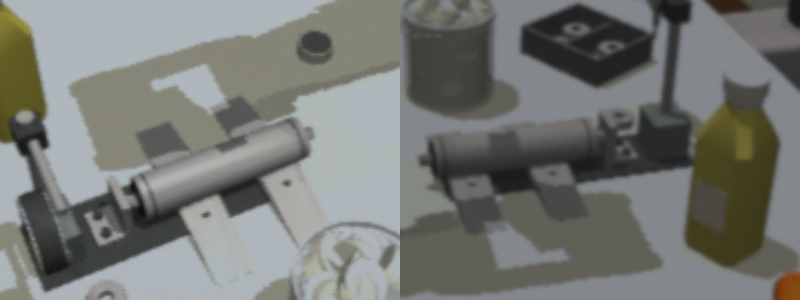

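```bash
python3 - <<'E'
from plan import *
T=np.load('pics/w11.npy');print(ray('wrist',(321,172),28.3,T),'expected x',RX-93)
sign_off();print(get_obs()['t'])
E
```

```text
[495.5183566   28.54094712  28.3       ] expected x 495.6
the job is handed in; nothing more can be done
the job is handed in; nothing more can be done
```

I rolled the steel roller by its side along the table, up the right-hand ramps and into the V-groove. I then pushed it endways with the closed fingers until the axle met the stop plate, and handed the job in at about 32 s of the 54 s allowed.

**Last checks**
- **Against the stop:** the push stopped dead where predicted, with the force climbing to about 8 N. After I backed away, the near axle end measured x = 495.5 mm against 495.6 mm expected. It lies about 1 mm off the groove line, which is within the camera error.
- **Other items:** the tub, bottle, cap, spanner, bearing and tray are where they were, to within detector noise of about 3 pixels. The two look-alikes were never approached.
- **Robot:** the arm is clear of everything, with the wrist force near zero.

**What disagreed**
- **Fingertip height:** the fingertips sit about 30–45 mm above the reported TCP, depending on the opening. Because of this, my first push passed over the roller without touching it. I confirmed the offset in the pictures and corrected for it.
- **Squaring up:** after the first stretch on the table the roller was still about 6.5° askew. I squared it with wider-spread fingers before the ramp.

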